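# Close the paper-clip jar

## Task

Put the loose screw lid on the paper-clip jar and screw it fully home. It catches on the thread unless it is started right: resting lightly on the neck, turn it backward (anticlockwise seen from above) until you feel it drop into the thread start, then turn it forward (clockwise) until it is fully down; be gentle, never press or turn hard against a stop, let go of the lid at the end, and leave the stapler, mug and tape dispenser where they are.

Things in the scene. Friction and masses are not known exactly. Their poses are not given: they have to be found in the camera images.
- jar: Clear jar of paper clips, 72 mm across, on a dark round foot 96 mm across. It is fixed to the desk, stands upright and cannot turn. Origin: centre of the foot on the desk; z up. Its white threaded neck is a separate piece: where the thread starts lie has nothing to do with the axes given here and differs each time.
- jar_mouth (a point): Centre of the neck's top rim, 88.6 mm above the desk. The open neck's core has a radius of 21.5 mm, tapering to 17.5 mm over the last 5.5 mm below the rim, which centres a lid set on within 3 mm. A lid's height here is its lower edge (lid_base) below this point: 7 mm when its lugs lie on the stop blocks, 9.5 mm on the ridges, 17 mm dropped into the starts, 20 mm fully home (rim touched).
- thread_top (a point): On the neck's axis, level with the flat tops of its four thread ridges, 8.6 mm below jar_mouth. Ridges reach out to radius 26.2 mm. Between them: four starts, gaps 10 mm wide, 90 degrees apart, 7.5 mm deep. At each start's anticlockwise end (from above) a stop 2.7 mm wide rises 2.5 mm over the ridges. From each start a channel sinks clockwise under the next ridge, 5 mm in 60 degrees.
- lid_grip (a point): On the loose grey round lid's grip bar, on its axis. The bar, 44 mm long (this point's x), 14 mm wide (y) and 28 mm high, stands on the lid's flat top; this point is 22 mm above that top, 6 mm below the bar's upper edge, 44.5 mm above the lid's lower edge. The lid is 61 mm across, 22.5 mm high (50.5 mm with the bar), about 70 g, and starts upright on the desk, opening down. z is up.
- lid_base (a point): Centre of the lid's lower edge, axes as lid_grip. Inside radius 28 mm, depth 20 mm. Four lugs at its +x, +y, -x, -y sides, 5 mm wide, 1.5 to 4.5 mm above the edge, reach in to radius 23 mm. On the ridges, clockwise turning soon jams on the stops; at most 100 degrees anticlockwise makes it drop, a little further jams. From there it is home after 35 to 70 degrees clockwise.
- lid: The same lid as a whole; origin and axes as lid_base. Lid and neck are stiff plastic (friction 0.8 to 1.2): pressing with 3 to 8 N is enough. It must never be forced: all contact forces between lid and jar together above 120 N count as cross-threading (a twist of about 1.5 N m against a stop); 0.3 N m is a firm sign of a stop.
- stapler_c (a point): Middle of the black and steel desk stapler (150 x 36 mm, 50 mm high), 25 mm above the desk; leave it alone.
- mug_c (a point): Middle of the white mug (82 mm across, 92 mm high, handle to one side), 46 mm above the desk; leave it alone.
- tape_c (a point): Middle of the black tape dispenser (130 x 60 mm, 88 mm high), 30 mm above the desk; leave it alone.
Not all that is in view belongs to the job. What is shaped like the lid but yellow is not meant.

How it is judged:
By the outcome, as a careful person would: the job done as asked, in the order asked, and still so for the second after the job is handed in, with the robot touching nothing.
It also fails if it takes over 72 s, if anything falls off the work surface, if the arm or the gripper's body presses on something with over 40 N, if the wrist force passes 120 N, or if a joint passes its speed limit or range.

## Robot

A 6-joint arm with a two-finger parallel gripper is mounted at the origin on the work surface. World frame = base frame: x ahead of the robot, y to its left, z up, the work surface at z = 0. Lengths are in m, angles in degrees, forces in N, time in s.
With the tool pointing down it reaches from about 0.25 to 0.725 m from the base axis. Payload 9.7 kg.
Tool frame: the origin (TCP) lies midway between the tips of the shut fingers; the grasp point (between the pads) lies 19 mm behind it (bot.pinch_z is the distance from the TCP to the grasp point, in m); z points along the fingers, x is the direction in which the jaws open and shut, and the axes are right-handed (so a half turn about z gives the same grasp; the last joint's range is limited). The gripper opens to 85 mm and grips with 20 to 120 N. Pads are 22 mm wide; open, the fingers measure 114 mm over their backs; the gripper's body (76 mm by 85 mm) begins 54 mm behind the grasp point. The pads swing forward as they close: fully open they stand 13 mm farther back than shut.
Start: joints at [64.171, 4.979, 10.078, 95.1, 0, 90], TCP at [0.24, 0.495, 0.231] pointing down, gripper open.
Joint ranges: [-179.16, 179.16], [-48.56, 103.87], [-65.8, 70.77], [-126.05, 130.52], [-82.76, 87.17], [-180, 180]. Speed limits (degrees/s): [127.2, 127.2, 147.25, 180, 180, 180].

## Interface

Orientations are given as [roll, pitch, yaw] about the fixed x, y, z axes, in that order (R = Rz(yaw) Ry(pitch) Rx(roll)).
In Python, from workcell import bot gives the robot as it stands. The module is installed in compiled form; this text tells all that it offers.
- The arm moves only by the shell command python3 -m pendant 'ROWS' [FORCE]. ROWS is JSON, a list of rows, each a list of 7 numbers: the shift along the tool's x, y, z scaled (see below), then the turn, a rotation vector about the tool's x, y, z scaled (see below), then the closure, from 0 (fully open) to 1 (shut). In form: [[tx, ty, tz, wx, wy, wz, jaw], ...]. A call has 1 to 12 rows; each row shifts and turns the pose as measured when the row begins, along the tool's axes as they then stand; what a row does not reach is not made up. The controller multiplies each number of a shift by 0.25 m and each number of a turn by pi rad. A row lasts 1/10 s, in which the tool goes at most 50 mm and 8.59 degrees, less where a joint would pass 70% of its speed; a pose out of reach is approached as far as the arm can. A call with a number of a shift or a turn outside -1 to 1 is refused whole. A call with a gripper value outside its range is refused whole. The fingers move at their own pace and stop on an object; FORCE is the grip in N (left out, the last holds). Time passes only in rows, so rows that do not move let the fingers close. It gives the time, the measured TCP pose, the force and the opening at its end, in the units of the state.
- bot.get_obs(): the state, without advancing time (a new reading comes with each control period).
- bot.camera(name): name is "side" or "top"; returns the picture (480x640x3 uint8, red, green, blue); there is no depth.
- bot.calibration(name): a dict with "intrinsics" (3x3 intrinsics, pixels), "xyz" and "attitude" of the camera in the world. Camera axes: x right, y up, looking along -z (the intrinsics and any distortion apply to the point x, -y, -z); pixel columns grow to the right and rows downward; lengths in m; the calibration is good to about 2 mm. A picture is of the moment at which its call begins. calibration takes no time and is no camera call.
- bot.job_done(): hands the job in, once; it reports no verdict.
The state is a dict: "time": time; "q": joint angles; "qd": joint speeds; "joint_efforts": joint torques, N m; "ee_pos": TCP position; "tcp_rot": TCP orientation; "wrist_force": force on the tool from outside, world axes, zero at the start; "torque": the same for the moment, N m; "opening": finger opening in m.
Only numpy, scipy, OpenCV 4.12 (cv2) and the standard library are available. Lean on these libraries where they do the work, as an engineer would, in place of code of your own. Each camera call takes 0.05 s, during which the arm holds its last target.

## Working session

There is one attempt and no reset: what is moved stays moved. The work goes in short steps, Python scripts to look and compute and a shell command to move; the robot and the scene stay as the last step left them, time stands still between calls to the robot, and variables do not carry over. Pictures are saved under pics/ and viewed, and the job is handed in when it is done.

```bash
mkdir -p pics
cat > h.py <<'E'
import numpy as np, cv2
from workcell import bot
from scipy.spatial.transform import Rotation as R
def snap(n,f):
    im=bot.camera(n); cv2.imwrite('pics/'+f,im[:,:,::-1]); return im
E
python3 - <<'E'
from h import *
for n in('side','top'):
    snap(n,n+'0.png'); print(bot.calibration(n))
print(bot.get_obs(),bot.pinch_z)
E
```

```text
{'intrinsics': array([[537.68864381,   0.        , 317.69274765],
       [  0.        , 537.68864381, 244.76967841],
       [  0.        ,   0.        ,   1.        ]]), 'xyz': array([ 0.10404811, -0.88951673,  0.93641269]), 'attitude': array([ 48.84494757,  -0.948039  , -27.97328143])}
{'intrinsics': array([[589.60679361,   0.        , 322.87722884],
       [  0.        , 589.60679361, 240.84135721],
       [  0.        ,   0.        ,   1.        ]]), 'xyz': array([ 0.43443182, -0.0156237 ,  1.31868537]), 'attitude': array([  8.09958859,   0.83619455, -89.8549199 ])}
{'time': 0.1, 'q': array([ 6.41721823e+01,  5.00934909e+00,  1.00389223e+01,  9.51010500e+01,
       -2.01228142e-03,  9.00006574e+01]), 'qd': array([-0.07974484,  0.03894393,  0.05340614,  0.09691973, -0.12250335,
        0.02039054]), 'joint_efforts': array([-1.43823895e-04, -5.21559584e+01,  4.65654731e+01,  1.60812942e-02,
       -2.37995266e-05, -1.12086536e-05]), 'ee_pos': array([0.23953256, 0.4948606 , 0.2306399 ]), 'tcp_rot': array([1.79997987e+02, 7.14767103e-02, 6.41715250e+01]), 'wrist_force': array([-0.13433822, -0.04576146, -0.05391961]), 'torque': array([-0.00583637,  0.01677733, -0.00548991]), 'opening': 0.08550798043587196} 0.0187
```

View pics/side0.png

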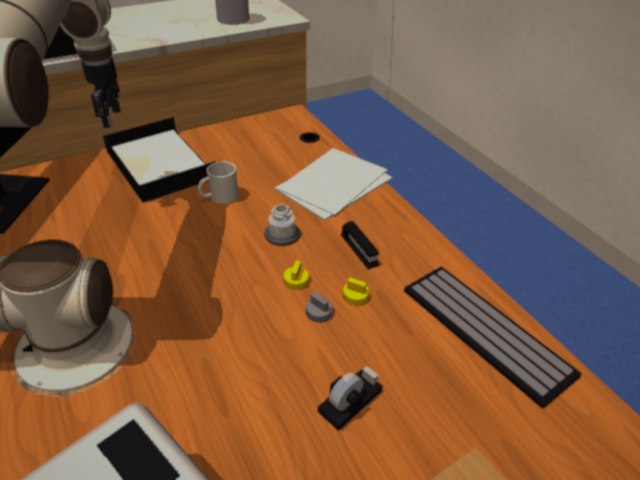

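View pics/top0.png

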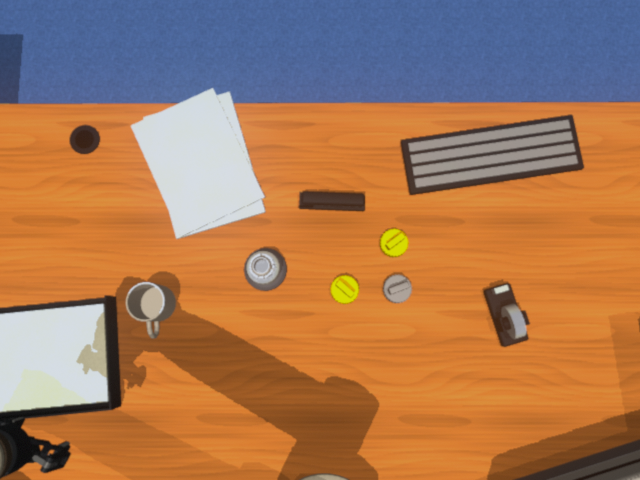

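The side view shows the jar at (282,225), the grey lid at (319,308), yellow decoys at (296,275) and (356,291), the stapler at (360,244) and the tape dispenser at (350,395). The top view shows the jar at (265,268) and the lid at (397,288).

```bash
cat >> h.py <<'E'
def cam(n):
    c=bot.calibration(n); return c['intrinsics'],c['xyz'],R.from_euler('xyz',c['attitude'],degrees=True).as_matrix()
def ray(n,u,v):
    K,p,M=cam(n); d=np.linalg.inv(K)@[u,v,1]; return p,M@(d*[1,-1,-1])
def onz(n,u,v,z):
    p,d=ray(n,u,v); return p+d*(z-p[2])/d[2]
def proj(n,P):
    K,p,M=cam(n); c=M.T@(np.array(P)-p); x=K@[c[0],-c[1],-c[2]]; return x[:2]/x[2]
E
python3 - <<'E'
from h import *
a=cv2.imread('pics/top0.png');b=cv2.imread('pics/side0.png')
def crop(im,u,v,r=35,k=8): return cv2.resize(im[v-r:v+r,u-r:u+r],None,fx=k*35/r*0.7,fy=k*35/r*0.7,interpolation=cv2.INTER_CUBIC)
cv2.imwrite('pics/c1.png',np.hstack([crop(a,397,288),crop(a,265,268)]))
cv2.imwrite('pics/c2.png',np.hstack([crop(b,319,308),crop(b,282,225)]))
for n,u,v,z in[('top',397,288,.0225),('side',319,310,.0225),('top',262,266,.0886),('side',281,210,.0886),('top',265,270,0.005),('side',282,235,.005)]:
    print(n,u,v,onz(n,u,v,z))
E
```

```text
top 397 288 [ 0.5145401  -0.15898008  0.0225    ]
side 319 310 [ 0.5051057  -0.17295245  0.0225    ]
top 262 266 [0.55609038 0.13037119 0.0886    ]
side 281 210 [0.55093603 0.12407489 0.0886    ]
top 265 270 [0.5553775  0.13341404 0.005     ]
side 282 235 [0.55079626 0.12303696 0.005     ]
```

View pics/c1.png

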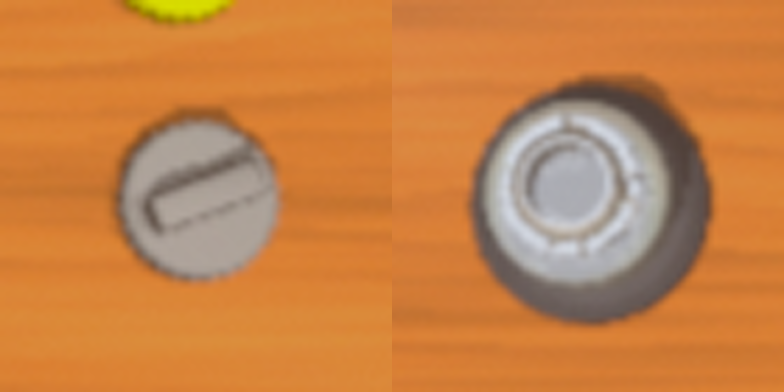

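View pics/c2.png

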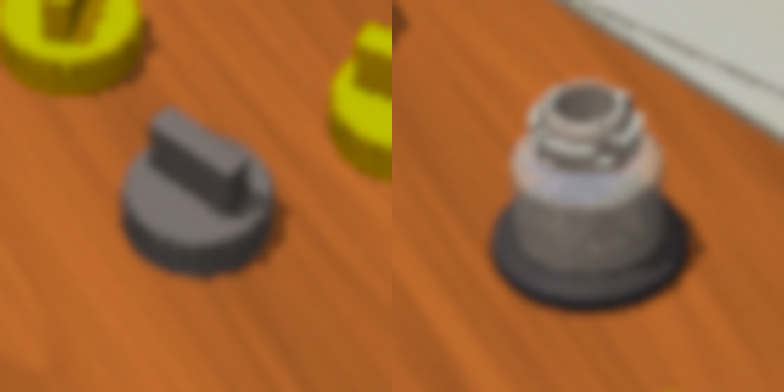

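Run:
```python
from h import *
for n in('top','side'):
    im=cv2.imread(f'pics/{n}0.png'); hsv=cv2.cvtColor(im,cv2.COLOR_BGR2HSV)
    u0,v0=(397,288) if n=='top' else (319,308)
    for nm,(u,v) in dict(lid=(u0,v0),jar=(265,268) if n=='top' else (282,225)).items():
        r=38 if nm=='jar' or 1 else 25
        k=4
        sub=cv2.resize(hsv[v-r:v+r,u-r:u+r],None,fx=k,fy=k,interpolation=cv2.INTER_LINEAR)
        for th in(90,110):
            m=(sub[:,:,1]<th).astype(np.uint8)
            nl,lab,st,ce=cv2.connectedComponentsWithStats(m)
            l=lab[r*k,r*k]
            mm=(lab==l).astype(np.uint8)
            c=max(cv2.findContours(mm,0,1)[0],key=cv2.contourArea)
            e=cv2.fitEllipse(cv2.convexHull(c)); x,y,w,h=cv2.boundingRect(c)
            f=lambda p:((p[0]+.5)/k-.5+np.array([u-r,v-r])[0],(p[1]+.5)/k-.5+v-r)
            print(n,nm,th,np.round(f(e[0]),2),np.round(np.array(e[1])/k,1),round(e[2]),'bbox',np.round(f((x,y)),1),np.round(f((x+w,y+h)),1))
```

```text
top lid 90 [397.01 288.33] [27.8 28. ] 142 bbox [383.1 274.4] [411.1 302.4]
top lid 110 [397.04 288.31] [28.3 28.5] 137 bbox [382.9 274.1] [411.6 302.6]
top jar 90 [264.89 269.06] [41.  41.3] 60 bbox [244.4 248.6] [285.6 289.9]
top jar 110 [264.89 268.99] [41.6 41.9] 44 bbox [244.1 248.1] [285.9 290.1]
side lid 90 [318.45 307.29] [26. 30.] 162 bbox [305.9 292.4] [332.1 321.4]
side lid 110 [318.58 307.16] [26.7 30.3] 164 bbox [305.6 291.9] [332.4 321.6]
side jar 90 [281.69 225.68] [35.8 40.5] 1 bbox [264.9 204.6] [299.1 244.6]
side jar 110 [281.79 225.59] [36.1 41.4] 1 bbox [264.9 204.1] [299.4 244.6]
```

Run:
```python
from h import *
L=onz('top',397.0,288.3,.016);F=onz('top',264.9,269.0,.006);M=onz('top',261.8,266.,.0886)
print(L,F,M)
t=np.linspace(0,2*np.pi,72)
def bb(c,r,z):
    p=np.array([proj('side',[c[0]+r*np.cos(a),c[1]+r*np.sin(a),z]) for a in t]);return p.min(0),p.max(0),p.mean(0)
print('lid base',bb(L,.0305,0),'lid top',bb(L,.0305,.0225),'obs u 305.75-332.25, vmax 321.5')
print('foot',bb(F,.048,0),'obs 264.9-299.2 vmax 244.6'); print('rim',bb(M,.0175,.0886),'obs centre 281.5,208.4')
def tri(a,b):
    p,d=ray('top',*a);q,e=ray('side',*b);d/=np.linalg.norm(d);e/=np.linalg.norm(e)
    s=np.linalg.lstsq(np.c_[d,-e],q-p,rcond=None)[0];return p+d*s[0],q+e*s[1]
print(tri((261.8,266.),(281.5,208.4)))
print([onz('side',281.5,208.4,.0886)])
```

```text
[ 0.51428188 -0.15968897  0.016     ] [0.55752896 0.13356141 0.006     ] [0.55608992 0.13079147 0.0886    ]
lid base (array([306.46608313, 301.66189524]), array([332.77287528, 321.43312051]), array([319.78148861, 311.39027404])) lid top (array([306.49365824, 295.0745326 ]), array([333.11681645, 314.83769062]), array([319.96907391, 304.79780385])) obs u 305.75-332.25, vmax 321.5
foot (array([264.86165935, 222.34947268]), array([300.3867666 , 245.13134837]), array([282.85989771, 233.52192503])) obs 264.9-299.2 vmax 244.6
rim (array([274.94721978, 203.99526976]), array([288.45897877, 212.17783955]), array([281.78829471, 208.03969142])) obs centre 281.5,208.4
(array([0.55621081, 0.13093695, 0.08737773]), array([0.55563854, 0.13116571, 0.08734836]))
[array([0.55497283, 0.12966108, 0.0886    ])]
```

```bash
cat >> h.py <<'E'
def go(x,y,z,yaw):
    o=bot.get_obs(); M=R.from_euler('xyz',o['tcp_rot'],degrees=True)
    d=M.inv().apply(np.array([x,y,z])-o['ee_pos']); G=R.from_euler('xyz',[180,0,yaw],degrees=True)
    w=(M.inv()*G).as_rotvec()
    print('t',round(o['time'],2),'shift units',np.round(d/.25,3),'mm',np.round(d*1e3,1),'turn units',np.round(w/np.pi,4),'deg',np.round(np.degrees(w),1))
E
python3 - <<'E'
from h import *
go(.5135,-.1597,.15,64.17)
E
```

```text
t 0.1 shift units [-1.879  2.127  0.325] mm [-469.7  531.8   81.2] turn units [0.     0.0004 0.    ] deg [0.  0.1 0. ]
```

```bash
python3 -m pendant '[[-0.12,0.136,0.015,0,0,0,0.4],[-0.12,0.136,0.015,0,0,0,0.4],[-0.12,0.136,0.015,0,0,0,0.4],[-0.12,0.136,0.015,0,0,0,0.4],[-0.12,0.136,0.015,0,0,0,0.4],[-0.12,0.136,0.015,0,0,0,0.4],[-0.12,0.136,0.015,0,0,0,0.4],[-0.12,0.136,0.015,0,0,0,0.4],[-0.12,0.136,0.015,0,0,0,0.4],[-0.12,0.136,0.015,0,0,0,0.4]]'
python3 - <<'E'
from h import *
go(.5135,-.1597,.15,21.5); print(bot.get_obs()['q'])
E
```

```text
time: 1.1
ee_pos: [0.4178, 0.0654, 0.1882]
tcp_rot: [-180.0, 0.3, 64.8]
wrist_force: [0.7, 0.1, -1.3]
opening: 0.0514
t 1.1 shift units [-0.65   0.73   0.156] mm [-162.6  182.6   38.9] turn units [0.0004 0.0018 0.2403] deg [ 0.1  0.3 43.3]
[  9.05823916 -12.83712656 -11.53656933  91.5196049   -0.23435609
  34.29957981]
```

```bash
python3 -m pendant '[[-0.13,0.146,0.03,0,0,0,0.4],[-0.13,0.146,0.03,0,0,0,0.4],[-0.13,0.146,0.03,0,0,0,0.4],[-0.13,0.146,0.03,0,0,0,0.4],[-0.13,0.146,0.03,0,0,0,0.4],[0,0,0,0,0,0.047,0.4],[0,0,0,0,0,0.047,0.4],[0,0,0,0,0,0.047,0.4],[0,0,0,0,0,0.047,0.4],[0,0,0,0,0,0.047,0.4],[0,0,0,0,0,0,0.4]]'
python3 - <<'E'
from h import *
snap('top','t1.png')
go(.5135,-.1597,.1,21.5)
E
```

```text
time: 2.2
ee_pos: [0.5113, -0.1703, 0.1445]
tcp_rot: [-179.9, 0.6, 21.3]
wrist_force: [0.1, 0.3, -0.0]
opening: 0.0513
t 2.25 shift units [ 0.026 -0.036  0.178] mm [ 6.5 -8.9 44.4] turn units [-0.0007  0.0035  0.0007] deg [-0.1  0.6  0.1]
```

```bash
python3 -m pendant '[[0.026,-0.036,0.1,0,0.0035,0,0.4],[0,0,0.08,0,0,0,0.4],[0,0,0.08,0,0,0,0.4],[0,0,0,0,0,0,0.4]]'
python3 - <<'E'
from h import *
a=snap('top','t2.png');b=snap('side','s2.png')
go(.5135,-.1597,.027,21.5)
f=lambda im,u,v:cv2.resize(im[v-35:v+35,u-35:u+35,::-1],None,fx=5.6,fy=5.6,interpolation=2)
cv2.imwrite('pics/c3.png',np.hstack([f(a,397,288),f(b,319,300)]))
E
```

```text
time: 2.65
ee_pos: [0.5139, -0.159, 0.0776]
tcp_rot: [-179.9, -0.1, 22.7]
wrist_force: [-0.3, -0.0, -0.5]
opening: 0.0514
t 2.75 shift units [-0.008 -0.002  0.214] mm [-2.  -0.5 53.6] turn units [ 0.0002 -0.0013  0.0063] deg [ 0.  -0.2  1.1]
```

View pics/c3.png

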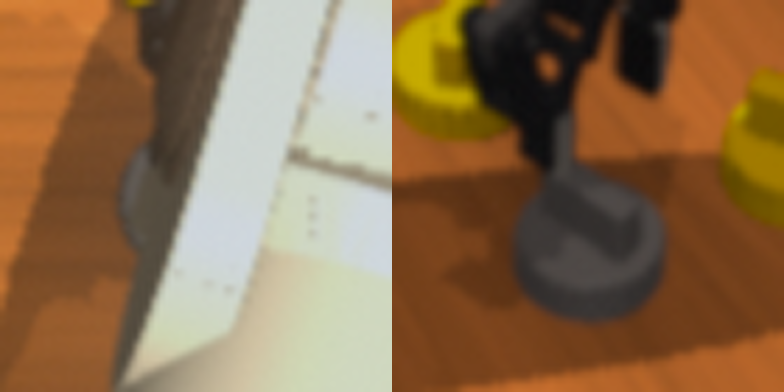

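The side crop shows the jaws above the bar, one finger on each side, with the lid still at its original spot. Next I descend and close gently.

```bash
python3 -m pendant '[[-0.008,-0.002,0.1,0,0,0.006,0.4],[0,0,0.07,0,0,0,0.4],[0,0,0.032,0,0,0,0.4],[0,0,0.01,0,0,0,0.4],[0,0,0,0,0,0,0.5]]' 30
python3 - <<'E'
from h import *
go(.5135,-.1597,.027,21.5)
E
```

```text
time: 3.25
ee_pos: [0.5174, -0.1611, 0.0335]
tcp_rot: [179.6, -0.7, 21.9]
wrist_force: [-0.0, -0.3, -0.4]
opening: 0.0425
t 3.25 shift units [-0.013 -0.011  0.026] mm [-3.1 -2.8  6.4] turn units [ 0.0022 -0.0037  0.002 ] deg [ 0.4 -0.7  0.4]
```

```bash
python3 -m pendant '[[-0.013,-0.011,0.02,0.002,-0.0037,0.002,0.5],[0,0,0,0,0,0,0.5]]'
python3 - <<'E'
from h import *
go(.5135,-.1597,.027,21.5)
E
python3 -m pendant '[[0,0,0.004,0,0,0,0.65],[0,0,0,0,0,0,0.75],[0,0,0,0,0,0,0.85],[0,0,0,0,0,0,0.95],[0,0,0,0,0,0,1],[0,0,0,0,0,0,1]]' 40
python3 - <<'E'
from h import *
go(.5135,-.1597,.027,21.5); print(bot.get_obs()['torque'])
E
```

```text
time: 3.45
ee_pos: [0.5139, -0.16, 0.0299]
tcp_rot: [179.9, -0.0, 21.5]
wrist_force: [-0.2, 0.3, -0.2]
opening: 0.0425
t 3.45 shift units [-0.001 -0.002  0.012] mm [-0.3 -0.4  2.9] turn units [ 0.0004 -0.0003  0.    ] deg [ 0.1 -0.   0. ]
time: 4.05
ee_pos: [0.5145, -0.1601, 0.03]
tcp_rot: [179.9, -0.1, 21.5]
wrist_force: [0.7, 0.0, -0.7]
opening: 0.0132
t 4.05 shift units [-0.003 -0.003  0.012] mm [-0.8 -0.8  3. ] turn units [ 0.0008 -0.0006  0.0001] deg [ 0.1 -0.1  0. ]
[0.0203629  0.01485952 0.01169409]
```

```bash
python3 -m pendant '[[0,0,-0.02,0,0,0,1],[0,0,-0.1,0,0,0,1],[0,0,-0.2,0,0,0,1],[0,0,-0.2,0,0,0,1],[0,0,-0.2,0,0,0,1],[0,0,0,0,0,0,1],[0,0,0,0,0,0,1]]' 60
python3 - <<'E'
from h import *
a=snap('top','t4.png');b=snap('side','s4.png')
print(bot.get_obs()['opening'],bot.get_obs()['wrist_force'],bot.get_obs()['ee_pos'])
go(.556,.1315,.16,21.5)
P=bot.get_obs()['ee_pos']+[0,0,-.03];u,v=np.round(proj('side',P)).astype(int);print(u,v)
cv2.imwrite('pics/c4.png',cv2.resize(b[v-45:v+35,u-40:u+40,::-1],None,fx=7,fy=7,interpolation=2))
E
```

```text
time: 4.75
ee_pos: [0.5123, -0.1594, 0.2158]
tcp_rot: [180.0, 0.0, 21.5]
wrist_force: [-0.2, -1.2, -1.2]
opening: 0.0126
0.013135731524950251 [ 0.11138943 -0.20382846 -0.99561163] [ 0.51208967 -0.15928749  0.21504899]
t 4.85 shift units [ 0.59  -1.018  0.22 ] mm [ 147.6 -254.4   54.9] turn units [0.     0.0003 0.0001] deg [0.  0.1 0. ]
320 252
```

View pics/c4.png

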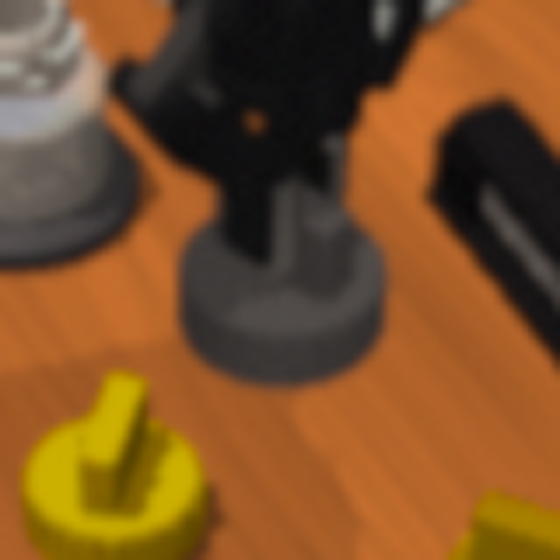

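View pics/t4.png

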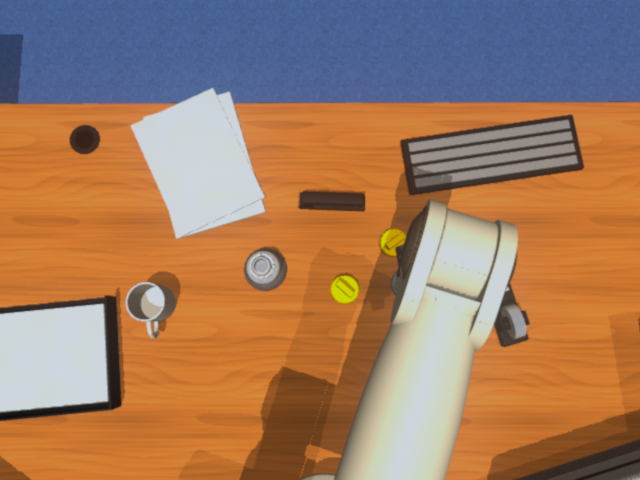

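Run:
```python
from h import *
c=bot.get_obs()['ee_pos']
t=np.linspace(0,2*np.pi,90)
for z in(0,.0225):
    p=np.array([proj('side',[c[0]+.0305*np.cos(a),c[1]+.0305*np.sin(a),c[2]-.03+z]) for a in t]);print(p.min(0),p.max(0))
for d in np.eye(3)*.003: print(proj('side',c+d)-proj('side',c))
b=cv2.imread('pics/s4.png');h=cv2.cvtColor(b,cv2.COLOR_BGR2HSV)
print('row250 sat',h[250,300:342,1]); print('col320',h[250:270,320,1])
```

```text
[305.69251286 242.62674247] [334.86301932 262.13600413]
[305.71281403 234.55588824] [335.27249014 253.99016566]
[ 1.28549263 -0.43091289]
[-0.68883927 -0.84962266]
[ 0.02935695 -1.1075727 ]
row250 sat [196 196 195 196 191 162  84  29  22  25  24  24  27  26  24  26  23  26
  26  26  25  26  26  26  27  24  24  24  26  26  26  26  25  32 115 179
 194 195 197 195 196 197]
col320 [ 25  25  25  22  24  23  25  26  26  22  25  85 153 186 194 196 196 196
 196 197]
```

```bash
python3 -m pendant '[[0.05,-0.085,0,0,0,0,1],[0.1,-0.17,0,0,0,0,1],[0.1,-0.17,0.01,0,0,0,1],[0.1,-0.17,0.02,0,0,0,1],[0.1,-0.17,0.02,0,0,0,1],[0.07,-0.12,0.03,0,0,0,1],[0.03,-0.05,0.03,0,0,0,1],[0,0,0,0,0,0,1]]'
python3 - <<'E'
from h import *
go(.556,.1315,.14,21.5)
E
```

```text
time: 5.65
ee_pos: [0.5508, 0.1155, 0.1736]
tcp_rot: [-179.7, 1.0, 21.3]
wrist_force: [0.2, -0.5, -0.6]
opening: 0.0126
t 5.65 shift units [ 0.045 -0.052  0.134] mm [ 11.2 -12.9  33.5] turn units [-0.0015  0.0057 -0.0011] deg [-0.3  1.  -0.2]
```

```bash
python3 -m pendant '[[0.045,-0.052,0.08,-0.0015,0.0057,-0.001,1],[0,0,0.04,0,0,0,1],[0,0,0,0,0,0,1]]'
python3 - <<'E'
from h import *
go(.556,.1315,.13,21.5)
b=snap('side','s5.png');a=snap('top','t5.png')
f=lambda im,u,v:cv2.resize(im[v-35:v+35,u-35:u+35,::-1],None,fx=5.6,fy=5.6,interpolation=2)
cv2.imwrite('pics/c5.png',np.hstack([f(a,265,268),f(b,282,205)]))
E
```

```text
time: 5.95
ee_pos: [0.5553, 0.129, 0.1408]
tcp_rot: [180.0, 0.2, 21.4]
wrist_force: [0.4, -0.8, -0.7]
opening: 0.0126
t 5.95 shift units [ 0.006 -0.008  0.043] mm [ 1.6 -2.1 10.8] turn units [ 0.0002  0.0011 -0.0005] deg [ 0.   0.2 -0.1]
```

View pics/c5.png

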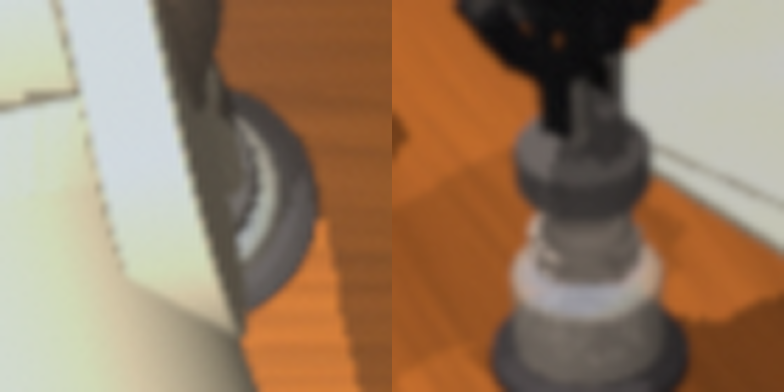

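The crops show the lid centred above the neck (lid about x=583, rim about 585 in the side crop). Next I descend slowly.

```bash
python3 -m pendant '[[0.006,-0.008,0.04,0,0.001,0,1],[0,0,0.03,0,0,0,1],[0,0,0.012,0,0,0,1],[0,0,0,0,0,0,1]]'
python3 - <<'E'
from h import *
go(.556,.1315,.1116,21.5);print(bot.get_obs()['torque'])
E
```

```text
time: 6.45
ee_pos: [0.5575, 0.1296, 0.1221]
tcp_rot: [179.9, -0.2, 21.2]
wrist_force: [-0.3, -0.9, -0.6]
opening: 0.0127
t 6.45 shift units [-0.003 -0.009  0.042] mm [-0.7 -2.3 10.5] turn units [ 0.0004 -0.0013 -0.0016] deg [ 0.1 -0.2 -0.3]
[-0.01971888  0.02754991  0.05943608]
```

```bash
python3 -m pendant '[[-0.003,-0.009,0.008,0,-0.001,-0.001,1],[0,-0.001,0.008,0,0,0,1],[0,0,0.006,0,0,0,1],[0,0,0,0,0,0,1]]'
python3 - <<'E'
from h import *
go(.556,.1315,.1116,21.5);print(bot.get_obs()['torque'])
E
```

```text
time: 6.85
ee_pos: [0.5559, 0.1319, 0.1167]
tcp_rot: [179.9, -0.1, 21.4]
wrist_force: [-0.5, 0.5, -0.3]
opening: 0.0128
t 6.85 shift units [-0.     0.002  0.02 ] mm [-0.   0.4  5.1] turn units [ 0.0004 -0.0004 -0.0004] deg [ 0.1 -0.1 -0.1]
[ 0.0385033   0.05000573 -0.01411923]
```

```bash
for i in 1; do python3 -m pendant '[[0,0.001,0.01,0,0,0,1],[0,0,0.006,0,0,0,1],[0,0,0,0,0,0,1]]'; done
python3 - <<'E'
from h import *
go(.556,.1315,.1091,21.5);print(bot.get_obs()['torque'])
E
```

```text
time: 7.15
ee_pos: [0.5561, 0.1317, 0.1125]
tcp_rot: [179.9, -0.1, 21.4]
wrist_force: [-0.5, -0.0, -0.5]
opening: 0.0126
t 7.15 shift units [-0.001  0.001  0.014] mm [-0.2  0.2  3.4] turn units [ 0.0004 -0.0005 -0.0004] deg [ 0.1 -0.1 -0.1]
[ 0.00925875 -0.04479455 -0.00514893]
```

```bash
python3 -m pendant '[[0,0,0.006,0,0,0,1],[0,0,0,0,0,0,1]]'; python3 -m pendant '[[0,0,0.004,0,0,0,1],[0,0,0,0,0,0,1]]';python3 -m pendant '[[0,0,0.004,0,0,0,1],[0,0,0,0,0,0,1]]'
python3 - <<'E'
from h import *
go(.556,.1315,.1091,21.5);print(bot.get_obs()['torque'])
E
```

```text
time: 7.35
ee_pos: [0.5561, 0.1318, 0.1109]
tcp_rot: [179.9, -0.1, 21.4]
wrist_force: [-1.0, -0.4, -0.4]
opening: 0.0125
time: 7.55
ee_pos: [0.5561, 0.1317, 0.1098]
tcp_rot: [179.9, -0.1, 21.4]
wrist_force: [-0.7, -0.6, -1.0]
opening: 0.0128
time: 7.75
ee_pos: [0.5562, 0.1318, 0.1089]
tcp_rot: [179.9, -0.1, 21.4]
wrist_force: [-0.2, 0.4, -0.6]
opening: 0.0123
t 7.75 shift units [-0.001  0.001 -0.001] mm [-0.3  0.1 -0.2] turn units [ 0.0005 -0.0006 -0.0004] deg [ 0.1 -0.1 -0.1]
[-0.04320886  0.02160748  0.0024929 ]
```

```bash
python3 -m pendant '[[0,0,0.003,0,0,0,1],[0,0,0,0,0,0,1]]'; python3 -m pendant '[[0,0,0.003,0,0,0,1],[0,0,0,0,0,0,1]]'
```

```text
time: 7.95
ee_pos: [0.5563, 0.1318, 0.1088]
tcp_rot: [179.9, -0.2, 21.4]
wrist_force: [-0.3, 0.0, 0.3]
opening: 0.0124
time: 8.15
ee_pos: [0.5564, 0.1318, 0.1088]
tcp_rot: [179.9, -0.2, 21.4]
wrist_force: [-0.4, 0.2, 1.4]
opening: 0.0125
```

Contact came at TCP z=0.1088, which is the ridge level. Now I turn backward while pressing lightly.

```bash
cat > st.py <<'E'
from h import *
o=bot.get_obs(); print('t %.2f'%o['time'],'pos',np.round(o['ee_pos']*1e3,1),'rot',np.round(o['tcp_rot'],1),'F',np.round(o['wrist_force'],1),'T',np.round(o['torque'],2),'op',round(o['opening'],4))
E
python3 -m pendant '[[0,0,0.006,0,0,-0.017,1],[0,0,0.006,0,0,-0.017,1],[0,0,0.006,0,0,-0.017,1]]' >/dev/null; python3 st.py
```

```text
t 8.45 pos [558.2 132.5 108.5] rot [179.8  -0.6  30.9] F [-3.4  1.1 12.1] T [ 0.18  0.77 -0.12] op 0.0128
```

```bash
python3 -m pendant '[[-0.004,0,0.0,0,-0.002,0,1],[0,0,0.0,0,0,0,1]]' >/dev/null; python3 st.py
python3 - <<'E'
from h import *
go(.5562,.1318,.1085,31)
E
```

```text
t 8.65 pos [557.6 132.2 108.9] rot [179.8  -0.3  30.9] F [ 0.1  0.1 -0.9] T [-0.08  0.02  0.01] op 0.0127
t 8.65 shift units [-0.006 -0.002  0.002] mm [-1.4 -0.4  0.4] turn units [ 0.0012 -0.0015 -0.0004] deg [ 0.2 -0.3 -0.1]
```

```bash
python3 -m pendant '[[-0.006,-0.002,0.002,0.001,-0.0015,0,1],[0,0,0.003,0,0,-0.011,1],[-0.001,-0.001,0.003,0,0,-0.011,1],[-0.001,-0.001,0.003,0,0,-0.011,1]]' >/dev/null; python3 st.py
python3 - <<'E'
from h import *
go(.5562,.1318,.1085,38)
E
```

```text
t 9.05 pos [557.  132.2 108.6] rot [179.9  -0.2  36.9] F [-1.2 -0.3  7. ] T [-0.09  0.14 -0.15] op 0.0128
t 9.05 shift units [-0.003 -0.001  0.   ] mm [-0.9 -0.2  0.1] turn units [ 0.0007 -0.0013 -0.0063] deg [ 0.1 -0.2 -1.1]
```

```bash
python3 -m pendant '[[-0.003,-0.001,0.001,0,-0.001,-0.011,1],[-0.001,-0.001,0.002,0,0,-0.011,1],[-0.001,-0.001,0.002,0,0,-0.011,1]]' >/dev/null; python3 st.py
```

```text
t 9.35 pos [556.4 132.  108.6] rot [179.8  -0.2  42.9] F [0.4 0.6 4.9] T [ 0.09 -0.05 -0.03] op 0.0128
```

```bash
python3 -m pendant '[[-0.002,-0.001,0.002,0,-0.001,-0.011,1],[-0.001,-0.001,0.002,0,0,-0.011,1],[-0.001,-0.001,0.002,0,0,-0.011,1]]' >/dev/null; python3 st.py
python3 - <<'E'
from h import *
go(.5562,.1318,.1085,50)
E
```

```text
t 9.65 pos [556.4 132.  108.6] rot [ 1.797e+02 -1.000e-01  4.900e+01] F [0.9 1.1 5.4] T [ 0.11 -0.03 -0.07] op 0.0129
t 9.65 shift units [-0.001  0.     0.   ] mm [-0.3  0.   0.1] turn units [ 0.0017 -0.0006 -0.0056] deg [ 0.3 -0.1 -1. ]
```

Steady at about 5 N and small torque. Continuing.

```bash
python3 -m pendant '[[-0.001,-0.001,0.002,0.001,0,-0.011,1],[-0.001,-0.001,0.002,0,0,-0.011,1],[-0.001,-0.001,0.002,0,0,-0.011,1]]' >/dev/null; python3 st.py
```

```text
t 9.95 pos [556.3 132.1 108.6] rot [179.8  -0.2  55.1] F [0.8 0.6 5.1] T [ 0.05  0.04 -0.09] op 0.0124
```

```bash
python3 -m pendant '[[-0.001,-0.001,0.002,0.001,0,-0.011,1],[-0.001,-0.001,0.002,0,0,-0.011,1],[-0.001,0,0.002,0,0,-0.011,1]]' >/dev/null; python3 st.py
python3 - <<'E'
from h import *
go(.5562,.1318,.1085,62)
E
```

```text
t 10.25 pos [556.1 131.8 108.6] rot [179.9  -0.3  61.1] F [-0.2  0.4  5.3] T [ 0.09  0.07 -0.07] op 0.0126
t 10.25 shift units [0. 0. 0.] mm [0.  0.  0.1] turn units [ 0.0008 -0.0017 -0.0048] deg [ 0.1 -0.3 -0.9]
```

```bash
python3 -m pendant '[[-0.001,-0.001,0.002,0.001,-0.001,-0.011,1],[-0.001,-0.001,0.002,0,0,-0.011,1],[-0.001,0,0.002,0,0,-0.011,1]]' >/dev/null; python3 st.py
```

```text
t 10.55 pos [556.5 131.5 108.6] rot [179.9  -0.3  67.2] F [-0.5  0.   5.6] T [0.07 0.09 0.01] op 0.013
```

```bash
python3 -m pendant '[[-0.001,-0.001,0.002,0,0,-0.011,1],[0,-0.001,0.002,0,0,-0.011,1]]' >/dev/null; python3 st.py
python3 - <<'E'
from h import *
go(.5562,.1318,.1085,72)
E
```

```text
t 10.75 pos [556.5 131.5 108.6] rot [179.8  -0.3  71.2] F [-1.  -0.7  5.3] T [-0.04  0.11 -0.09] op 0.0129
t 10.75 shift units [ 0.001 -0.002  0.   ] mm [ 0.1 -0.4  0.1] turn units [ 0.0012 -0.0017 -0.0042] deg [ 0.2 -0.3 -0.8]
```

```bash
python3 -m pendant '[[0,-0.002,0.002,0.001,-0.001,-0.011,1],[0,-0.001,0.002,0,0,-0.011,1]]' >/dev/null; python3 st.py
```

```text
t 10.95 pos [556.5 131.6 108.5] rot [ 1.799e+02 -1.000e-01  7.530e+01] F [ 0.7 -0.7  4.7] T [-0.19 -0.07 -0.13] op 0.0127
```

```bash
python3 -m pendant '[[0,-0.001,0.002,0,0,-0.011,1],[0,-0.001,0.002,0,0,-0.011,1]]' >/dev/null; python3 st.py
```

```text
t 11.15 pos [556.6 131.6 108.2] rot [ 1.798e+02 -1.000e-01  7.930e+01] F [ 1.2 -1.   3.8] T [ 0.06 -0.25 -0.1 ] op 0.0126
```

```bash
python3 -m pendant '[[0,-0.001,0.002,0,0,-0.008,1],[0,-0.001,0.002,0,0,-0.008,1]]' >/dev/null; python3 st.py
```

```text
t 11.35 pos [556.4 131.7 107.2] rot [179.8  -0.2  82.3] F [1.2 1.3 0.1] T [ 0.29 -0.28 -0.01] op 0.0124
```

z is sinking at yaw of about 80–82°, so the drop has begun. Next I push down lightly without turning much.

```bash
python3 -m pendant '[[0,0,0.003,0,0,-0.005,1],[0,0,0.003,0,0,-0.005,1]]' >/dev/null; python3 st.py
```

```text
t 11.55 pos [556.2 131.9 104.9] rot [179.8  -0.2  84.2] F [ 1.7  0.9 -0.2] T [ 0.3  -0.35 -0.03] op 0.0127
```

```bash
python3 -m pendant '[[0,0,0.004,0,0,0,1],[0,0,0.004,0,0,0,1]]' >/dev/null; python3 st.py
python3 - <<'E'
from h import *
go(.5562,.1318,.1015,85)
E
```

```text
t 11.75 pos [556.1 132.1 102.3] rot [179.8  -0.2  84.3] F [2.1 0.3 0.2] T [ 0.25 -0.31 -0.01] op 0.0124
t 11.75 shift units [-0.001  0.     0.003] mm [-0.2  0.1  0.8] turn units [ 0.001  -0.0009 -0.0041] deg [ 0.2 -0.2 -0.7]
```

```bash
python3 -m pendant '[[0,0,0.003,0,0,0,1],[0,0,0.002,0,0,0,1]]' >/dev/null; python3 st.py
```

```text
t 11.95 pos [556.2 132.1 101.1] rot [179.8  -0.2  84.2] F [-0.5  0.   5.2] T [0.15 0.04 0.01] op 0.0127
```

```bash
python3 -m pendant '[[0,0,0.002,0,0,0,1],[0,0,0.001,0,0,0,1]]' >/dev/null; python3 st.py
```

```text
t 12.15 pos [556.2 132.1 101.2] rot [179.8  -0.2  84.2] F [0.1 1.2 3.9] T [0.16 0.12 0.02] op 0.0126
```

The lid has dropped into the starts (7.6 mm below ridge level, 4–5 N). Now I turn clockwise.

```bash
python3 -m pendant '[[0,0,0.0015,0.001,0,0.009,1],[0,0,0.002,0,0,0.011,1],[0,0,0.002,0,0,0.011,1]]' >/dev/null; python3 st.py
```

```text
t 12.45 pos [556.6 132.1 101.1] rot [179.9  -0.2  78.3] F [ 0.1 -0.1  6.9] T [0.11 0.04 0.07] op 0.0125
```

```bash
python3 -m pendant '[[0,0,0.002,0,0,0.011,1],[0,0,0.002,0,0,0.011,1],[0,0,0.002,0,0,0.011,1]]' >/dev/null; python3 st.py;python3 - <<'E'
from h import *
go(.5562,.1320,.1005,70)
E
```

```text
t 12.75 pos [557.1 131.7 101. ] rot [179.8  -0.2  71.8] F [-1.3 -1.2  6.1] T [-0.31  0.23  0.04] op 0.0125
t 12.75 shift units [ 0.    -0.004  0.002] mm [ 0.  -1.   0.5] turn units [ 0.0009 -0.0012  0.0101] deg [ 0.2 -0.2  1.8]
```

```bash
python3 -m pendant '[[0,-0.002,0.002,0,-0.001,0.011,1],[0,-0.001,0.002,0,0,0.011,1],[0,-0.001,0.002,0,0,0.011,1]]' >/dev/null; python3 st.py
```

```text
t 13.05 pos [556.5 131.6 100.6] rot [ 1.798e+02 -1.000e-01  6.540e+01] F [0.  0.1 4.8] T [0.26 0.09 0.04] op 0.0131
```

```bash
python3 -m pendant '[[0,-0.001,0.002,0,0,0.011,1],[0,0,0.002,0,0,0.011,1],[0,0,0.002,0,0,0.011,1]]' >/dev/null; python3 st.py;python3 - <<'E'
from h import *
go(.5562,.1320,.1,60)
E
```

```text
t 13.35 pos [556.3 131.7 100. ] rot [ 1.798e+02 -1.000e-01  5.890e+01] F [-1.5  0.   5.5] T [0.12 0.3  0.05] op 0.0127
t 13.35 shift units [ 0.001 -0.001 -0.   ] mm [ 0.2 -0.2 -0. ] turn units [ 0.0012 -0.0006 -0.0061] deg [ 0.2 -0.1 -1.1]
```

```bash
python3 -m pendant '[[0,-0.001,0.002,0.001,0,0.011,1],[0,0,0.002,0,0,0.011,1],[0,0,0.002,0,0,0.011,1]]' >/dev/null; python3 st.py
```

```text
t 13.65 pos [556.  131.7  99.5] rot [ 1.80e+02 -1.00e-01  5.24e+01] F [-1.5 -0.2  5.1] T [0.1  0.28 0.01] op 0.0126
```

```bash
python3 -m pendant '[[0,0,0.002,0,0,0.011,1],[0,0,0.002,0,0,0.011,1],[0,0,0.002,0,0,0.011,1]]' >/dev/null; python3 st.py;python3 - <<'E'
from h import *
go(.5562,.1318,.099,47)
E
```

```text
t 13.95 pos [556.1 131.6  98.9] rot [ 1.8e+02 -1.0e-01  4.6e+01] F [-0.1  1.1  4.8] T [0.17 0.16 0.06] op 0.0129
t 13.95 shift units [ 0.001 -0.    -0.   ] mm [ 0.2 -0.  -0.1] turn units [ 0.0001 -0.0008 -0.0056] deg [ 0.  -0.1 -1. ]
```

Home should be at about z=98.2, so I use smaller steps and watch the torque.

```bash
python3 -m pendant '[[0,0,0.002,0,0,0.009,1],[0,0,0.002,0,0,0.009,1]]' >/dev/null; python3 st.py
```

```text
t 14.15 pos [556.2 131.6  98.6] rot [180.   -0.2  42.4] F [-0.2  0.8  5.6] T [0.14 0.2  0.01] op 0.0125
```

```bash
python3 -m pendant '[[0,0,0.002,0,0,0.007,1],[0,0,0.002,0,0,0.007,1]]' >/dev/null; python3 st.py
```

```text
t 14.35 pos [556.5 131.5  98.6] rot [180.   -0.2  39.6] F [ 0.1 -0.4  6.1] T [-0.05  0.06  0.03] op 0.0126
```

```bash
python3 -m pendant '[[0,0,0.0015,0,0,0.006,1],[0,0,0.0015,0,0,0.006,1]]' >/dev/null; python3 st.py
```

```text
t 14.55 pos [556.8 131.4  98.6] rot [179.9  -0.3  37.2] F [-0.2  0.3  5.4] T [0.03 0.07 0.01] op 0.0125
```

```bash
python3 -m pendant '[[0,-0.001,0.0015,0,-0.001,0.007,1],[0,-0.001,0.0015,0,0,0.007,1]]' >/dev/null; python3 st.py
```

```text
t 14.75 pos [556.9 131.5  98.6] rot [ 1.799e+02 -1.000e-01  3.440e+01] F [ 0.4 -0.3  6.4] T [-0.13  0.06  0.03] op 0.0127
```

```bash
python3 -m pendant '[[0,0,0.002,0,0,0.007,1],[0,0,0.002,0,0,0.007,1]]' >/dev/null; python3 st.py
```

```text
t 14.95 pos [557.1 131.4  98.6] rot [ 1.799e+02 -1.000e-01  3.160e+01] F [-0.  -0.1  6.2] T [-0.01  0.2   0.03] op 0.0125
```

```bash
python3 -m pendant '[[0,0,0.002,0,0,0.007,1],[0,0,0.002,0,0,0.007,1]]' >/dev/null; python3 st.py
```

```text
t 15.15 pos [557.4 131.2  98.6] rot [179.8  -0.2  28.8] F [-0.8 -0.1  7.5] T [-0.01  0.27  0.07] op 0.0129
```

z has held at 98.6 for 14° of turning. That puts the lid base at 68.6 mm, exactly 20 mm below the rim, so the lid is home. I relax the force and let go.

```bash
python3 -m pendant '[[0,0,0,0,0,0,1],[0,0,0,0,0,0,1]]' >/dev/null; python3 st.py; python3 -m pendant '[[0,0,0,0,0,0,0.8],[0,0,0,0,0,0,0.65],[0,0,0,0,0,0,0.55],[0,0,0,0,0,0,0.5],[0,0,0,0,0,0,0.5]]' >/dev/null; python3 st.py
```

```text
t 15.35 pos [557.4 131.1  98.6] rot [179.8  -0.2  28.7] F [1.2 0.6 3.8] T [ 0.14 -0.03  0.03] op 0.0125
t 15.85 pos [556.2 130.6  96.6] rot [179.9   0.   28.6] F [-0.1  0.5  0.1] T [-0.01 -0.03  0.02] op 0.0424
```

Released. Next I rise straight up, then swing aside so the camera has a clear view.

```bash
python3 -m pendant '[[0,0,-0.06,0,0,0,0.5],[0,0,-0.15,0,0,0,0.5],[0,0,-0.2,0,0,0,0.5],[0,0,-0.2,0,0,0,0.5],[0,0,-0.1,0,0,0,0.5],[-0.1,0.1,0,0,0,0,0.5],[-0.14,0.14,0,0,0,0,0.5],[-0.14,0.14,0,0,0,0,0.5],[-0.14,0.14,0,0,0,0,0.5],[-0.14,0.14,0,0,0,0,0.5],[0,0,0,0,0,0,0.5],[0,0,0,0,0,0,0.5]]'
python3 - <<'E'
from h import *
b=snap('side','s6.png');a=snap('top','t6.png')
f=lambda im,u,v:cv2.resize(im[v-35:v+35,u-35:u+35,::-1],None,fx=5.6,fy=5.6,interpolation=2)
cv2.imwrite('pics/c6.png',np.hstack([f(a,265,268),f(b,282,215)]))
t=np.linspace(0,6.28,90)
for c in [(.5562,.1317)]:
  for z in(.0686,.0911):
    p=np.array([proj('side',[c[0]+.0305*np.cos(s),c[1]+.0305*np.sin(s),z]) for s in t]);print(p.min(0),p.max(0))
E
```

```text
time: 17.05
ee_pos: [0.4867, -0.099, 0.2939]
tcp_rot: [179.5, -0.4, 28.8]
wrist_force: [0.2, 1.2, -0.9]
opening: 0.0425
[270.13725998 206.89346862] [293.45250472 221.21306697]
[269.77513955 200.07045087] [293.33880248 214.31634056]
```

View pics/c6.png

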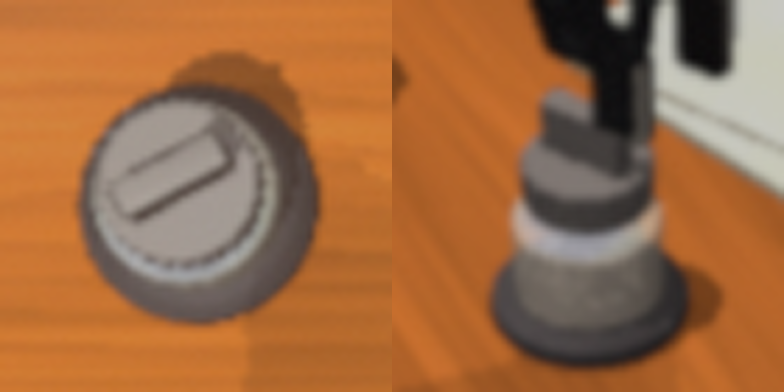

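View pics/t6.png

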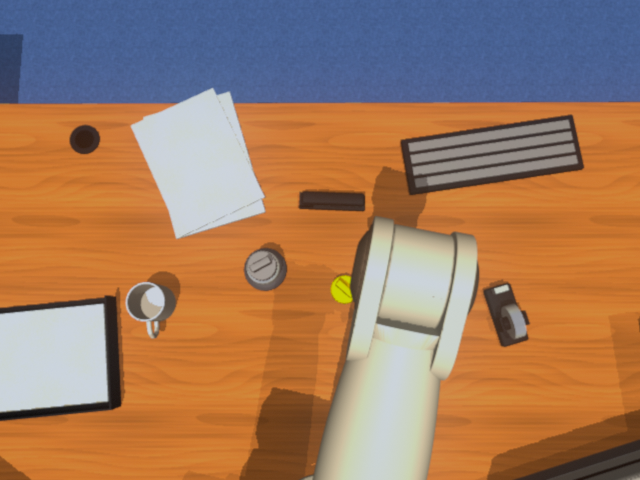

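The lid sits level with no neck visible beneath it. Its lower edge is at v≈221.4, against 221.2 predicted for fully home. The stapler (332,201), mug (147,301) and tape dispenser (507,314) are where they were.

```bash
python3 -c "
from workcell import bot
print(bot.get_obs()['wrist_force']); print(bot.job_done())"
```

```text
[-0.53110207  0.52830205 -0.17888703]
the job is handed in; nothing more can be done
None
```

The lid is on the paper-clip jar, screwed fully home, and released; I handed the job in at about 17 s.

- **Starting the thread:** I set the lid lightly on the ridges and turned it anticlockwise about 60° until it dropped 7.5 mm into the thread starts.
- **Screwing down:** I then turned it clockwise about 55°. It stopped sinking at about 42°, and the height held steady for the last 14°.
- **Final height:** The lid's lower edge ended 20 mm below the rim. The side picture agrees: its lower edge is at row 221.4, against 221.2 expected.
- **Forces:** Pressing was mostly 4–7 N, with one brief 12 N reading early in the backward turn that I eased off at once. Twist about the lid's axis stayed under about 0.15 N m.
- **Surroundings:** The stapler, mug and tape dispenser look unmoved, and the gripper was clear of everything.
- **Disagreement:** Ridge and start contact came about 0.6 mm lower than the stated depths. This matches the stated lug and ridge sizes, so I judged "home" by the rim contact.

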